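Close the clamp strap and set its thumbscrew

TASK

Flip the hinged clamp strap over so that its thumbscrew side faces up and it lies flat on the rest post over the aluminium flange. Then turn the thumbscrew clockwise until it seats, and back it off a quarter turn so that the flange can still be nudged. Finish while still gripping the thumbscrew there, and leave the things standing around the clamp where they are.

Things in the scene. Friction and masses are not known exactly. Their poses are not given: they have to be found in the camera images.
- fixture: Dark steel clamp fixture, bolted down: base plate 190 x 90 x 12 mm, with an aluminium flange on it. Origin: centre of the underside, on the bench. Its x axis runs level from the hinge (60 mm on the -x side of the origin) to the rest post (47 mm on the +x side, top 48 mm above the bench; 20 mm long, 36 mm wide); z is up. The two hinge cheeks, beside the strap, rise to 66 mm. The hinge axis is level, along the fixture's y, 52 mm above the bench.
- strap_swing (a joint): Angle of the strap about its hinge, rad: 0 = shut, lying level along the fixture's +x on the rest post with the thumbscrew side up (a firm stop); pi/2 = upright; it starts leaning back beyond upright, at 1.9 to 2.5, with the thumbscrew side facing outwards and down. Stiff hinge (about 0.3 N m): the strap stays where it is left, and 3 to 6 N at its free end moves it.
- strap_hinge (a point): Point on the hinge axis, in the middle of the strap's width and thickness. Its x axis runs along the strap to the free end, its z axis out of the thumbscrew side. The strap is a steel bar 118 mm long from here, 36 mm wide, 8 mm thick (4 mm either side of this point), about 0.2 kg.
- strap_end (a point): Point on the thumbscrew side's surface of the strap, mid-width, 108 mm from the hinge axis and 10 mm short of the free end. When the strap is shut it is the place to press, above the rest post, 56 mm above the bench.
- screw: Brass thumbscrew standing on the strap 58 mm from the hinge axis. Origin on its axis at the strap's surface; z out of the strap along the axis. A round collar 22 mm across and 14 mm tall, and on it a flat wing 38 mm long (along its x), 10 mm thick (its y), from 14 to 42 mm above the strap: grip the wing across its thickness. It turns in place, without rising or sinking. Moderately stiff (0.06 N m): it stays where it is left.
- screw_grip (a point): Point on the thumbscrew's axis in the middle of the wing's height, 30 mm above the strap's surface: the place to grip. Its axes are those of the thumbscrew.
- screw_turn (a joint): Angle of the thumbscrew, rad: 0 = seated (a firm stop; the wing then lies along the strap), growing as it is backed off, counter-clockwise seen from above with the strap shut; pi/2 = a quarter turn off, wing square across the strap. It starts 1.0 to 2.3 from seated, and ends at 3.6. When the strap is shut the wing points along the fixture's x axis turned by this angle about vertical.
- spray_can: Bystander: grey spray can, 52 mm across, 170 mm tall, upright; origin at the centre of its underside.
- jar: Bystander: glass jar with steel lid, 70 mm across, 100 mm tall, upright; origin at the centre of its underside.
- wrench: Bystander: steel spanner lying on the bench; origin at its middle, x along it.
- cup: Bystander: white plastic cup, 70 mm across, 80 mm tall, upright; origin at the centre of its underside.
Mind the look-alikes: they are no part of the job. What is meant by the fixture is not green or orange, and is the larger of those in its own colour.

How it is judged:
On the way, in this order (a step that is already met when the one before it is completed fails the run):
1. the strap lies shut on the rest post (value of joint strap_swing below 0.06 rad), for 0.2 s.
2. with the strap shut, the thumbscrew is turned in until it seats (value of joint strap_swing below 0.06 rad and value of joint screw_turn below 0.08 rad), for 0.2 s.
At the end, for the whole second after the job is handed in: Strap shut (within 0.06 rad), thumbscrew a quarter turn (1.57 rad, within 0.22) back from its seat and still, the fingers gripping it (over 2 N), bystanders within 30 mm of where they were (value of joint strap_swing below 0.06 rad and value of joint screw_turn between 1.35 and 1.79 rad and velocity of joint screw_turn between -0.1 and 0.1 rad/s and contact force between the fingers and screw above 2 N and distance of each of spray_can, jar, wrench, cup from where it was at the start of the episode below 0.03 m); the arm keeps its last pose, push and grip.
It fails at once if a bystander is knocked away or over (distance of any of spray_can, jar, wrench, cup from where it was at the start of the episode above 0.03 m or angle between any of spray_can, jar, wrench, cup's own z axis and vertical above 0.5 rad).
It also fails if it takes over 72 s, if anything falls off the work surface, if the arm or the gripper's body presses on something with over 40 N, if the wrist force passes 120 N, or if a joint passes its speed limit or range.

ROBOT

A 6-joint arm with a two-finger parallel gripper is mounted at the origin on the work surface. World frame = base frame: x ahead of the robot, y to its left, z up, the work surface at z = 0. Lengths are in m, angles in rad, forces in N, time in s.
With the tool pointing down it reaches from about 0.225 to 0.875 m from the base axis. Payload 3.4 kg.
Tool frame: the origin (TCP) lies between the finger pads; the fingertips stand 11 mm ahead of it and the grasp point (between the pads) lies 8 mm behind it; z points along the fingers, y is the line along which they close (so a half turn about z gives the same grasp; the last joint's range is limited). The gripper opens to 85 mm and grips with 20 to 120 N. Pads are 22 mm wide; open, the fingers measure 114 mm over their backs; the gripper's body (76 mm by 85 mm) begins 54 mm behind the grasp point. The pads swing forward as they close: fully open they stand 13 mm farther back than shut.
Start: joints at [0.995, 0.276, 1.505, -0, 1.361, -0.121], TCP at [0.253, 0.517, 0.242] pointing down, gripper open.
Joint ranges: [-2.89, 2.89], [-0.75, 2.08], [0.22, 2.7], [-1.18, 4.32], [0.11, 2.71], [-2.7, 2.7]. Speed limits (rad/s): [2.57, 2.57, 3.14, 3.14, 3.14, 3.14].

INTERFACE

Orientations are given as a unit quaternion [w, x, y, z].
In Python, from rig import sensors, eyes, manip gives the robot as it stands.
- The arm moves only by the tool drive_tool, never from a script. Its argument "deltas" is a list of rows, each an object with "linear": the shift along the world's x, y, z in mm, a list of three; "twist": the turn about the world's z in degrees; "claw": the opening, from 0 (shut) to 1 (fully open). In form: [{"linear": [tx, ty, tz], "twist": twist, "claw": claw}, ...]. A call has 1 to 12 rows; each row is the pose to reach, as a shift and turn from the pose commanded when the call began; what a row does not reach only later rows make up. A row lasts 1/12 s, in which the tool goes at most 41.7 mm and 7.16 degrees, less where a joint would pass 70% of its speed; a pose out of reach is approached as far as the arm can. A call with a gripper value outside its range is refused whole. The fingers move at their own pace and stop on an object; "squeeze" is the grip in N (left out, the last holds). Time passes only in rows, so rows that repeat a pose let the fingers close. It gives the time, the measured TCP pose, the force, the opening and the grip force at its end, in the units of the state.
- sensors.get_state(): the state, without advancing time (a new reading comes with each control period).
- eyes.get_image(name): name is "side" or "top"; returns the picture (420x560x3 uint8, red, green, blue); there is no depth.
- eyes.camera_model(name): a dict with "intrinsics" (3x3 intrinsics, pixels), "R" (3x3) and "t" (3): a world point X has camera coordinates R X + t. Camera axes: x right, y down, z forward; pixel columns grow to the right and rows downward; lengths in m; the calibration is good to about 2 mm. A picture is of the moment at which its call begins. camera_model takes no time and is no camera call.
- manip.sign_off(): hands the job in; it is judged then, once.
The state is a dict: "clock": time; "qpos": joint angles; "qd": joint speeds; "effort": joint torques, N m; "position": TCP position; "ee_rot": TCP orientation; "contact_force": force on the tool from outside, world axes, zero at the start; "moment": the same for the moment, N m; "width": finger opening in m; "gripper_force": force on a finger pad.
Only numpy, scipy, OpenCV 4.12 (cv2) and the standard library are available. Lean on these libraries where they do the work, as an engineer would, in place of code of your own. Each camera call takes 0.05 s, during which the arm holds its last target. There are 200 camera calls.

## Working session

There is one attempt and no reset: what is moved stays moved. The work goes in short steps, Python scripts to look and compute and a tool call to move; the robot and the scene stay as the last step left them, time stands still between calls to the robot, and variables do not carry over. Pictures are saved under pics/ and viewed, at most 10 in all, crops included, and the job is handed in when it is done.

Besides the shell and the picture viewer there is one more tool, called after "Emit:" as a command line: name --argument value ..., lists and objects as JSON in quotes. drive_tool: Moves the arm, as the interface text tells. Its arguments: {"type":"object","properties":{"deltas":{"type":"array","items":{"type":"object","properties":{"linear":{"type":"array","items":{"type":"number"}},"twist":{"type":"number"},"claw":{"type":"number"}}}},"squeeze":{"type":"number"}},"required":["deltas"]}

```bash
mkdir -p pics; ls
python3 - <<'E'
from rig import sensors, eyes
import cv2,numpy as np
for n in("side","top"):
    im=eyes.get_image(n); cv2.imwrite(f"pics/{n}0.png",im[:,:,::-1])
    m=eyes.camera_model(n); R=np.array(m["R"]);t=np.array(m["t"]); print(n,np.array(m["intrinsics"]).tolist(),"C",(-R.T@t).round(3),"fwd",R[2].round(3),"right",R[0].round(3))
print(sensors.get_state())
E
```

```text
pics
side [[444.22637405973114, 0.0, 283.56681475753385], [0.0, 444.22637405973114, 202.7836388062307], [0.0, 0.0, 1.0]] C [ 0.154 -0.908  1.018] fwd [ 0.221  0.671 -0.708] right [ 0.954 -0.298  0.015]
top [[409.07665547661895, 0.0, 275.5356084661177], [0.0, 409.07665547661895, 206.96691755511762], [0.0, 0.0, 1.0]] C [ 0.312 -0.014  1.301] fwd [ 0.118  0.009 -0.993] right [-0.    -1.    -0.009]
{'clock': 0.1, 'qpos': array([ 9.94985070e-01,  2.76504839e-01,  1.50596996e+00, -4.29015945e-06,
        1.36069556e+00, -1.21018795e-01]), 'qd': array([-0.00166522, -0.00099678, -0.00288045,  0.00096552, -0.00025466,
       -0.00078114]), 'effort': array([ 8.68410407e-04, -4.17701948e+01, -2.46406692e+01,  4.88979890e-05,
        5.93547709e-03,  5.55589622e-05]), 'position': array([0.25236064, 0.51617679, 0.24155612]), 'ee_rot': array([-2.67349801e-04,  2.25441044e-01,  9.74256493e-01, -7.42171479e-04]), 'contact_force': array([ 0.05128652, -0.38602427, -0.28924678]), 'moment': array([-0.06567838,  0.03149512,  0.01500314]), 'gripper_force': 0.0, 'width': 0.085283561568364}
```

View pics/side0.png

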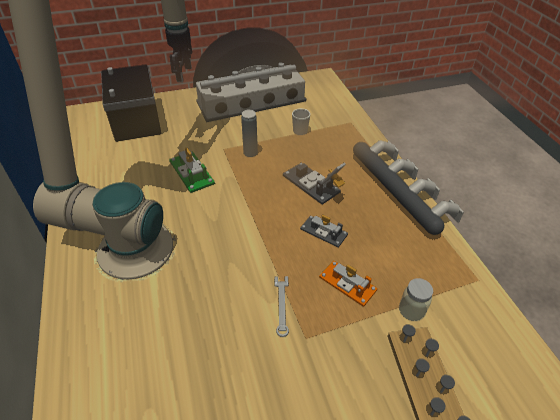

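View pics/top0.png

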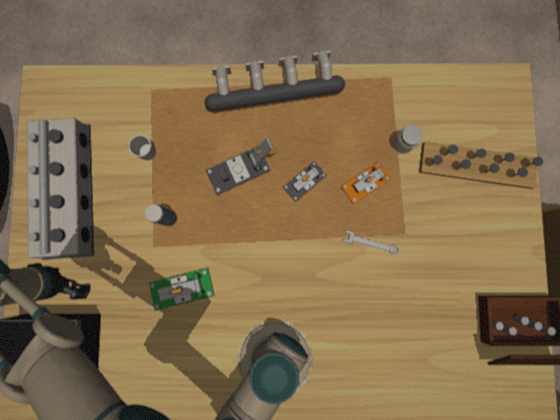

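Fixture candidates:

| Candidate | Side px | Top px |
|---|---|---|
| Large dark | (312,182) | (238,170) |
| Small dark | (324,230) | (305,181) |
| Orange | (348,282) | (366,183) |
| Green | (191,170) | (182,289) |

The large dark one fits: it is neither green nor orange, it is the larger of the two dark ones, and its strap stands open. I'll confirm this in a crop.

Run:
```python
import cv2,numpy as np
s=cv2.imread("pics/side0.png");t=cv2.imread("pics/top0.png")
a=cv2.resize(s[145:220,270:360],None,fx=8,fy=8,interpolation=cv2.INTER_CUBIC)[:, :400*2]
b=t[130:205,195:285]
big=lambda c:cv2.resize(c,(400*1,333),interpolation=cv2.INTER_CUBIC)
cv2.imwrite("pics/crop_side0.png",cv2.resize(s[150:215,275:355],(800,650))[:600])
cv2.imwrite("pics/crop_top0.png",cv2.resize(t[135:195,200:280],(800,600),interpolation=cv2.INTER_CUBIC))
```

```text
(no output)
```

View pics/crop_side0.png

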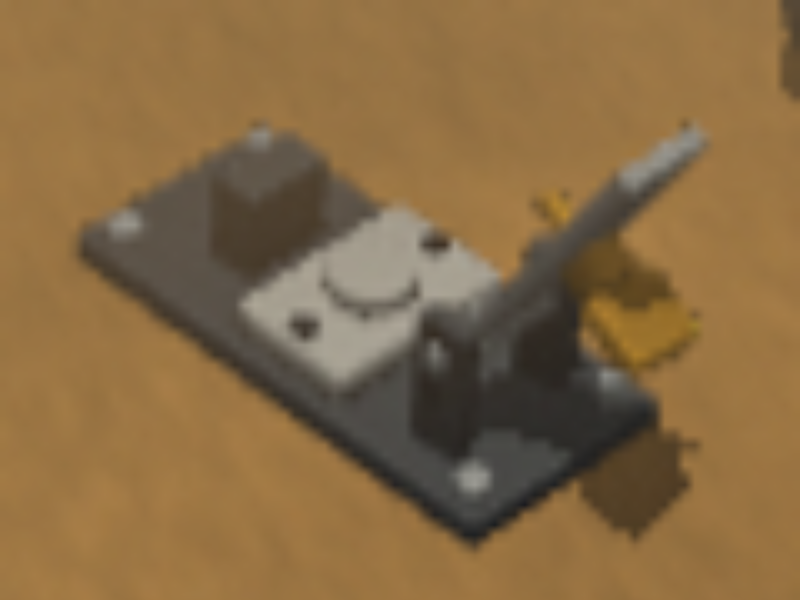

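View pics/crop_top0.png

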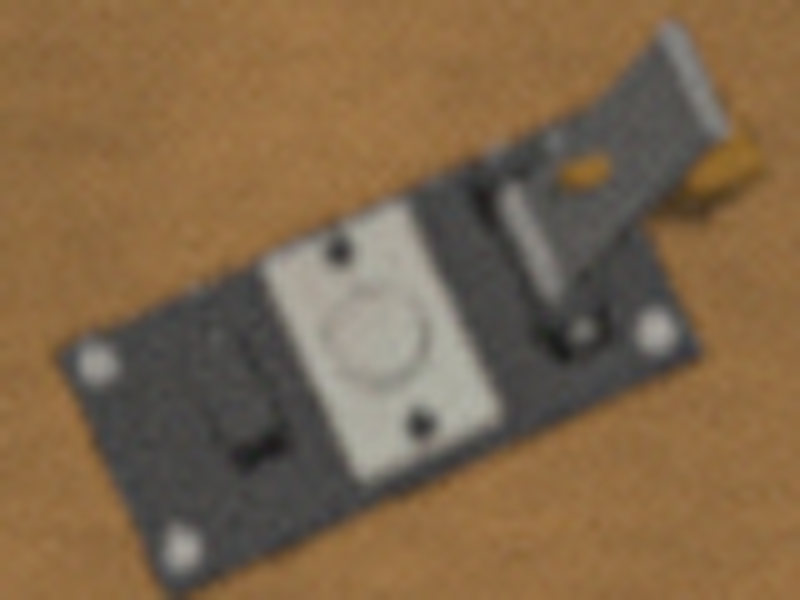

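The crops confirm the larger dark fixture: aluminium flange, brass screw on the far side of the strap, strap leaning back. In full-image pixels:

| Feature | Side px | Top px |
|---|---|---|
| Post-end bolt A | (287.5,172.2) | (209.7,171.2) |
| Hinge-end bolt | (322.2,198) | (265.7,168) |
| Strap end face | (341,166) | (269.5,143) |

Next I'll triangulate.

```bash
cat > h.py <<'E'
import numpy as np,cv2
from rig import eyes
def P(n):
    m=eyes.camera_model(n); return np.array(m["intrinsics"])@np.c_[np.array(m["R"]),np.array(m["t"])]
def tri(s,t):
    X=cv2.triangulatePoints(P("side"),P("top"),np.array(s,float).reshape(2,1),np.array(t,float).reshape(2,1))[:,0]; return X[:3]/X[3]
def proj(n,X):
    p=P(n)@np.r_[X,1]; return p[:2]/p[2]
def ray(n,uv,z):
    Pm=P(n);C=-np.linalg.solve(Pm[:,:3],Pm[:,3]);d=np.linalg.solve(Pm[:,:3],np.r_[uv,1]); return C+d*(z-C[2])/d[2]
cs=lambda u,v:(274.55+u/10,149.55+v/10)
ct=lambda u,v:(199.55+u/10,134.55+v/10)
E
python3 - <<'E'
from h import *
b={}
pts={"near-x bolt post":((125,222),(182,547)),"far-x bolt post":((262,138),(97,362)),"hinge bolt lowx":((472,480),(657,330)),
"strap end mid":((662,160),(695,80)),"end corner hi x":((705,132),(670,25)),"end corner lo x":((620,185),(722,135)),"flange disc":((372,275),(377,335)),"flange c1":((340,385),(500,415)),"flange c2":((400,210),(265,270))}
for k,(s,t) in pts.items():
    s,t=cs(*s),ct(*t);X=tri(s,t);print(k,X.round(4),(proj("side",X)-s).round(2),(proj("top",X)-t).round(2))
for n,uv in(("side",cs(125,222)),("side",cs(262,138)),("side",cs(472,480)),("side",cs(610,380)),("top",ct(182,547)),("top",ct(97,362)),("top",ct(657,330))):
    print(n,ray(n,uv,.014).round(4))
E
```

```text
near-x bolt post [0.522  0.1815 0.0166] [ 0.02 -0.  ] [-0.    0.02]
far-x bolt post [0.5816 0.2096 0.0173] [ 0.1  -0.02] [-0.03  0.12]
hinge bolt lowx [0.592  0.0305 0.0152] [ 0.1  -0.02] [-0.03  0.12]
strap end mid [0.6358 0.0149 0.1525] [ 0. -0.] [-0.  0.]
end corner hi x [0.6522 0.0219 0.1538] [-0.13  0.03] [ 0.04 -0.16]
end corner lo x [0.6192 0.0071 0.153 ] [ 0.06 -0.01] [-0.02  0.08]
flange disc [0.5881 0.1187 0.0293] [-0.06  0.01] [ 0.02 -0.07]
flange c1 [0.5638 0.0802 0.02  ] [ 0.01 -0.  ] [-0.    0.01]
flange c2 [0.6116 0.1554 0.0216] [-0.19  0.03] [ 0.06 -0.24]
side [0.5229 0.1843 0.014 ]
side [0.5826 0.2133 0.014 ]
side [0.5922 0.0317 0.014 ]
side [0.653  0.0631 0.014 ]
top [0.5225 0.1818 0.014 ]
top [0.5827 0.2101 0.014 ]
top [0.5927 0.0305 0.014 ]
```

Measured fixture: origin ≈ (0.587, 0.121), x axis at 115.2°. The bolts give z ≈ 15 mm, and the flange disc agrees. Strap length comes out at 115 mm against 118, and swing ≈ 2.09. Now I'll close the claw and go above the outside of the strap tip.

Emit:
drive_tool --deltas '[{"linear": [399,-533,0],"twist": -39,"claw": 0},{"linear": [399,-533,0],"twist": -39,"claw": 0},{"linear": [399,-533,0],"twist": -39,"claw": 0},{"linear": [399,-533,0],"twist": -39,"claw": 0},{"linear": [399,-533,0],"twist": -39,"claw": 0},{"linear": [399,-533,0],"twist": -39,"claw": 0},{"linear": [399,-533,0],"twist": -39,"claw": 0},{"linear": [399,-533,0],"twist": -39,"claw": 0},{"linear": [399,-533,0],"twist": -39,"claw": 0},{"linear": [399,-533,0],"twist": -39,"claw": 0},{"linear": [399,-533,0],"twist": -39,"claw": 0},{"linear": [399,-533,0],"twist": -39,"claw": 0}]' --squeeze 40

```text
clock: 1.1
position: [0.5528, 0.1144, 0.242]
ee_rot: [-0.0, 0.538, 0.843, -0.0]
contact_force: [0.2, -0.2, 0.0]
width: -0.0
gripper_force: 0.0
```

Emit:
drive_tool --deltas '[{"linear": [96,-129,0],"twist": 0,"claw": 0},{"linear": [96,-129,0],"twist": 0,"claw": 0},{"linear": [96,-129,0],"twist": 0,"claw": 0},{"linear": [96,-129,0],"twist": 0,"claw": 0},{"linear": [96,-129,0],"twist": 0,"claw": 0},{"linear": [96,-129,0],"twist": 0,"claw": 0}]'

```text
clock: 1.6
position: [0.6487, -0.0145, 0.2409]
ee_rot: [-0.001, 0.539, 0.842, -0.0]
contact_force: [-0.5, 0.6, -0.5]
width: 0.0004
gripper_force: 0.0
```

Emit:
drive_tool --deltas '[{"linear": [2,-3,-32],"twist": 0,"claw": 0},{"linear": [2,-3,-64],"twist": 0,"claw": 0},{"linear": [2,-3,-94],"twist": 0,"claw": 0},{"linear": [2,-3,-94],"twist": 0,"claw": 0},{"linear": [2,-3,-94],"twist": 0,"claw": 0}]'

```text
clock: 2.02
position: [0.6483, -0.0142, 0.1471]
ee_rot: [-0.002, 0.537, 0.843, -0.001]
contact_force: [0.8, -0.7, 1.5]
width: -0.0
gripper_force: 0.0
```

Run:
```python
from h import *
for n,c in(("side",(270,90,100,75)),("top",(190,120,100,75))):
    im=eyes.get_image(n);x,y,w,h=c
    cv2.imwrite(f"pics/{n}1.png",cv2.resize(im[y:y+h,x:x+w,::-1],(800,600),interpolation=cv2.INTER_CUBIC))
```

```text
(no output)
```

View pics/side1.png

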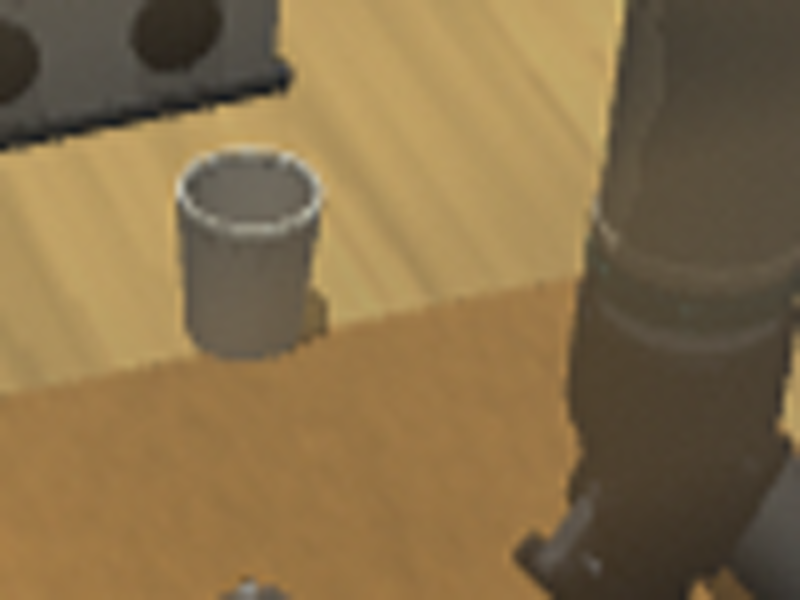

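Strap tip is about 17 mm ahead of the finger. I'll push it over along an arc in small steps.

Emit:
drive_tool --deltas '[{"linear": [-5,10,1],"twist": 0,"claw": 0},{"linear": [-9,20,2],"twist": 0,"claw": 0},{"linear": [-14,30,4],"twist": 0,"claw": 0},{"linear": [-18,39,6],"twist": 0,"claw": 0},{"linear": [-22,48,9],"twist": 0,"claw": 0},{"linear": [-27,57,11],"twist": 0,"claw": 0},{"linear": [-31,66,13],"twist": 0,"claw": 0},{"linear": [-36,78,14],"twist": 0,"claw": 0},{"linear": [-42,90,14],"twist": 0,"claw": 0},{"linear": [-42,90,14],"twist": 0,"claw": 0}]'

```text
clock: 2.95
position: [0.6058, 0.0775, 0.1619]
ee_rot: [-0.002, 0.537, 0.844, 0.0]
contact_force: [-0.5, 0.6, -0.1]
width: -0.0003
gripper_force: 0.0
```

Emit:
drive_tool --deltas '[{"linear": [-5,12,-3],"twist": 0,"claw": 0},{"linear": [-11,23,-7],"twist": 0,"claw": 0},{"linear": [-16,34,-13],"twist": 0,"claw": 0},{"linear": [-22,45,-20],"twist": 0,"claw": 0}]'

```text
clock: 3.28
position: [0.5857, 0.1202, 0.1415]
ee_rot: [0.0, 0.538, 0.843, -0.0]
contact_force: [2.5, -2.3, 0.6]
width: -0.0002
gripper_force: 1.3
```

Emit:
drive_tool --deltas '[{"linear": [-4,9,-10],"twist": 0,"claw": 0},{"linear": [-8,18,-20],"twist": 0,"claw": 0},{"linear": [-11,24,-33],"twist": 0,"claw": 0},{"linear": [-13,29,-46],"twist": 0,"claw": 0},{"linear": [-14,31,-60],"twist": 0,"claw": 0},{"linear": [-15,33,-70],"twist": 0,"claw": 0},{"linear": [-15,33,-75],"twist": 0,"claw": 0},{"linear": [-15,33,-76],"twist": 0,"claw": 0}]'

```text
clock: 3.95
position: [0.5696, 0.1539, 0.0669]
ee_rot: [-0.002, 0.538, 0.843, 0.0]
contact_force: [-5.2, 1.3, 16.5]
width: -0.0003
gripper_force: 8.1
```

Emit:
drive_tool --deltas '[{"linear": [0,0,0],"twist": 0,"claw": 0},{"linear": [0,0,0],"twist": 0,"claw": 0},{"linear": [0,0,0],"twist": 0,"claw": 0},{"linear": [0,0,40],"twist": 0,"claw": 0},{"linear": [0,0,80],"twist": 0,"claw": 0},{"linear": [0,0,120],"twist": 0,"claw": 0},{"linear": [-20,40,160],"twist": 0,"claw": 0},{"linear": [-40,75,190],"twist": 0,"claw": 0},{"linear": [-55,110,200],"twist": 0,"claw": 0.5},{"linear": [-75,150,200],"twist": 0,"claw": 0.5},{"linear": [-75,150,200],"twist": 0,"claw": 0.5}]'

```text
clock: 4.87
position: [0.4943, 0.3059, 0.2679]
ee_rot: [-0.001, 0.537, 0.843, 0.002]
contact_force: [0.7, -0.5, -0.3]
width: 0.036
gripper_force: 0.0
```

Run:
```python
from h import *
for n,c in(("side",(270,140,80,60)),("top",(200,135,80,60))):
    im=eyes.get_image(n);x,y,w,h=c
    cv2.imwrite(f"pics/{n}2f.png",im[:,:,::-1])
    cv2.imwrite(f"pics/{n}2.png",cv2.resize(im[y:y+h,x:x+w,::-1],(800,600),interpolation=cv2.INTER_CUBIC))
```

```text
(no output)
```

View pics/side2.png

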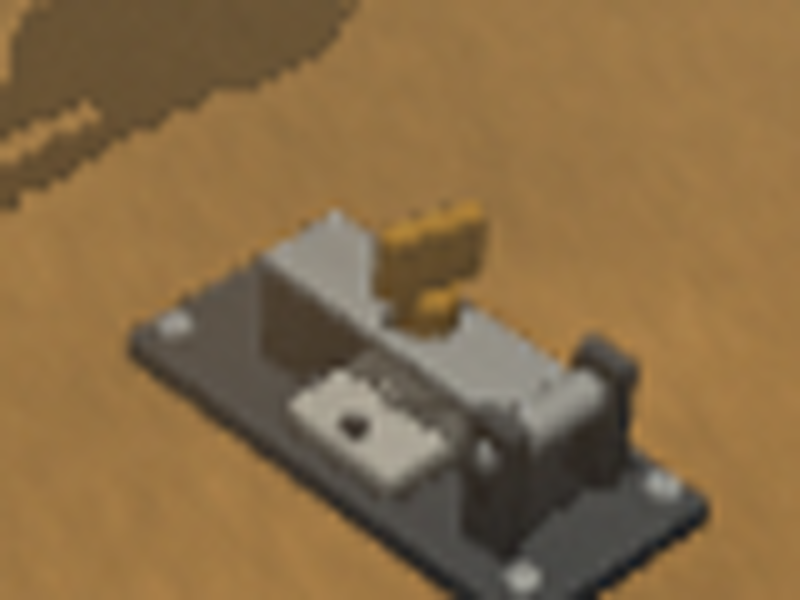

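View pics/top2.png

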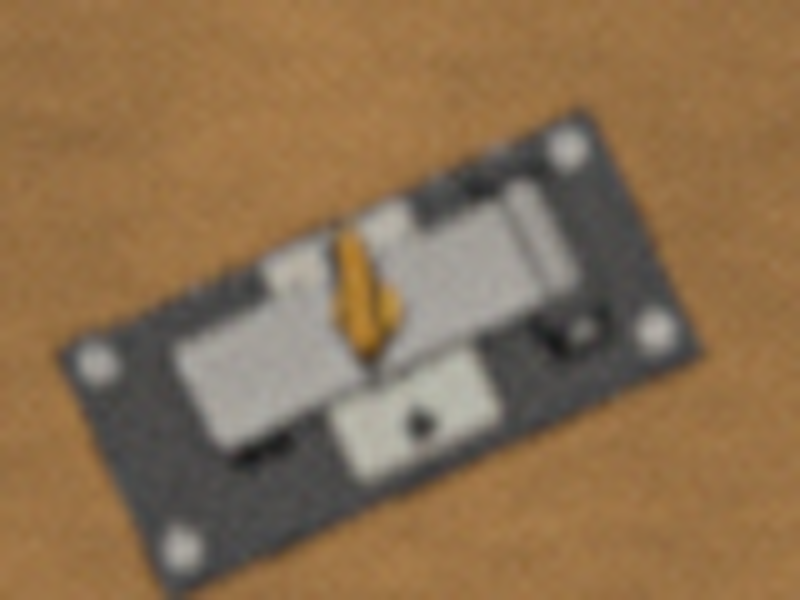

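The strap is shut. The wing's top edge runs (385,240)–(480,210) in the side crop, i.e. full-image (308,163.5)–(317.5,160.5). In the top crop it runs (348,238)–(370,345), i.e. full-image (234.4,158.4)–(236.6,169).

Run:
```python
from h import *
s2=lambda u,v:(269.55+u/10,139.55+v/10)
A=tri(s2(480,212),ct(348,238));B=tri(s2(388,240),ct(370,345));print(A,B)
d=A-B;print("len",np.hypot(*d[:2]),"dir",np.degrees(np.arctan2(d[1],d[0])),"mid",(A+B)/2)
for n,a,b in(("top",ct(348,238),ct(370,345)),("side",s2(482,210),s2(385,240))):
    a,b=ray(n,a,.098),ray(n,b,.098);d=a-b;print(n,a,b,np.hypot(*d[:2]),np.degrees(np.arctan2(d[1],d[0])),(a+b)/2)
# brass mask top
im=cv2.imread("pics/top2f.png");h=cv2.cvtColor(im,cv2.COLOR_BGR2HSV)
x=h[150:175,225:245];m=((x[...,1]>175)&(x[...,2]>120));
v,u=np.nonzero(m);print(len(u));p=np.c_[u+225,v+150].astype(float)
w=np.array([ray("top",q,.098)[:2] for q in p]);c=w.mean(0);U,S,V=np.linalg.svd(w-c);print(c,np.degrees(np.arctan2(V[0][1],V[0][0])),np.ptp((w-c)@V.T,0))
# strap corner checks at z=.056 (end corners, hinge)
for q in((175,350),(225,450)):print(ray("top",ct(*q),.056))
e=np.array([np.cos(np.radians(115.2)),np.sin(np.radians(115.2))]);print("screw expected",np.array([.587,.121])-.002*e)
```

```text
[0.60442672 0.12083685 0.09410049] [0.570546   0.11375115 0.09610211]
len 0.03461373956626918 dir 11.81239297946292 mid [0.58748636 0.117294   0.0951013 ]
top [0.60274987 0.12056307 0.098     ] [0.56996505 0.11358688 0.098     ] 0.03351882365977914 12.012643782945341 [0.58635746 0.11707497 0.098     ]
side [0.60415047 0.1172477  0.098     ] [0.56891456 0.11191395 0.098     ] 0.035637317026820194 8.607655606742162 [0.58653252 0.11458083 0.098     ]
16
[0.58331397 0.11651145] -168.2581217057776 [0.02827354 0.00881358]
[0.57754837 0.17860841 0.056     ]
[0.54600893 0.16259969 0.056     ]
screw expected [0.58785156 0.11919035]
```

Wing direction is ≈ 11.5°, so screw_turn ≈ 76° (1.33 rad). Wing centre is (0.587, 0.118) and its top ≈ 95 mm, which matches the expected 98. I'll move above it and align.

Emit:
drive_tool --deltas '[{"linear": [31,-63,0],"twist": 7,"claw": 0.6},{"linear": [62,-126,0],"twist": 14,"claw": 0.6},{"linear": [93,-188,0],"twist": 21,"claw": 0.6},{"linear": [93,-188,0],"twist": 28,"claw": 0.6},{"linear": [93,-188,0],"twist": 35,"claw": 0.6},{"linear": [93,-188,0],"twist": 42,"claw": 0.6},{"linear": [93,-188,0],"twist": 49,"claw": 0.6},{"linear": [93,-188,0],"twist": 56,"claw": 0.6},{"linear": [93,-188,0],"twist": 63,"claw": 0.6},{"linear": [93,-188,0],"twist": 70,"claw": 0.6},{"linear": [93,-188,0],"twist": 76.5,"claw": 0.6},{"linear": [93,-188,0],"twist": 76.5,"claw": 0.6}]'

```text
clock: 5.97
position: [0.5889, 0.1134, 0.2653]
ee_rot: [-0.001, -0.1, 0.995, 0.0]
contact_force: [0.1, -0.3, 0.7]
width: 0.0509
gripper_force: 0.0
```

Run:
```python
from rig import sensors
import numpy as np
s=sensors.get_state();q=s["ee_rot"];print(s["position"],2*np.degrees(np.arctan2(q[2],q[1]))-90,s["width"],s["qpos"])
```

```text
[0.58888447 0.11344424 0.26527588] 101.48836668755166 0.050938570641006896 [ 7.42646374e-02  3.03208205e-01  1.40863976e+00  1.09800776e-04
  1.43191235e+00 -1.69705683e+00]
```

Emit:
drive_tool --deltas '[{"linear": [-2,4,-35],"twist": 0,"claw": 0.6},{"linear": [-2,4,-70],"twist": 0,"claw": 0.6},{"linear": [-2,4,-105],"twist": 0,"claw": 0.6},{"linear": [-2,4,-135],"twist": 0,"claw": 0.6},{"linear": [-2,4,-135],"twist": 0,"claw": 0.6},{"linear": [-2,4,-135],"twist": 0,"claw": 0.6}]'

```text
clock: 6.47
position: [0.586, 0.1178, 0.1297]
ee_rot: [-0.002, -0.098, 0.995, 0.0]
contact_force: [0.1, -2.1, 0.4]
width: 0.0513
gripper_force: 0.0
```

Emit:
drive_tool --deltas '[{"linear": [1,0,-20],"twist": 0,"claw": 0.6},{"linear": [1,0,-40],"twist": 0,"claw": 0.6},{"linear": [1,0,-50],"twist": 0,"claw": 0.6},{"linear": [1,0,-50],"twist": 0,"claw": 0.6},{"linear": [1,0,-50],"twist": 0,"claw": 0.4},{"linear": [1,0,-50],"twist": 0,"claw": 0.2},{"linear": [1,0,-50],"twist": 0,"claw": 0},{"linear": [1,0,-50],"twist": 0,"claw": 0},{"linear": [1,0,-50],"twist": 0,"claw": 0},{"linear": [1,0,-50],"twist": 0,"claw": 0}]' --squeeze 40

```text
clock: 7.3
position: [0.5896, 0.118, 0.083]
ee_rot: [0.002, -0.1, 0.995, -0.0]
contact_force: [0.2, -1.7, 6.7]
width: 0.0091
gripper_force: 41.8
```

Emit:
drive_tool --deltas '[{"linear": [-1,0,2],"twist": -3,"claw": 0},{"linear": [-1,0,2],"twist": -9,"claw": 0},{"linear": [-1,0,2],"twist": -15,"claw": 0},{"linear": [-1,0,2],"twist": -21,"claw": 0},{"linear": [-1,0,2],"twist": -27,"claw": 0},{"linear": [-1,0,2],"twist": -33,"claw": 0},{"linear": [-1,0,2],"twist": -39,"claw": 0},{"linear": [-1,0,2],"twist": -45,"claw": 0},{"linear": [-1,0,2],"twist": -51,"claw": 0},{"linear": [-1,0,2],"twist": -57,"claw": 0},{"linear": [-1,0,2],"twist": -63,"claw": 0},{"linear": [-1,0,2],"twist": -68,"claw": 0}]'

```text
clock: 8.3
position: [0.5883, 0.1153, 0.0832]
ee_rot: [0.002, 0.475, 0.88, -0.002]
contact_force: [3.2, -8.9, -2.1]
width: 0.0094
gripper_force: 40.5
```

```bash
cat > st.py <<'E'
from rig import sensors
import numpy as np
s=sensors.get_state();q=s["ee_rot"];print(s["position"],"yaw",2*np.degrees(np.arctan2(q[2],q[1]))-90,s["width"],s["gripper_force"],"F",s["contact_force"],"M",s["moment"],"q6",s["qpos"][5],s["effort"][5])
E
python3 st.py
```

```text
[0.58834867 0.11530782 0.08317269] yaw 33.255974538590806 0.009380104700141804 40.50326406955719 F [ 3.17108954 -8.89075739 -2.09811368] M [-1.39063265 -0.3573129   0.07104369] q6 -0.496314226218345 -0.6743918359279633
```

Emit:
drive_tool --deltas '[{"linear": [0,-3,0],"twist": -3,"claw": 0},{"linear": [0,-3,0],"twist": -6,"claw": 0},{"linear": [0,-3,0],"twist": -9,"claw": 0},{"linear": [0,-3,0],"twist": -12,"claw": 0},{"linear": [0,-3,0],"twist": -12,"claw": 0}]'

```text
clock: 8.72
position: [0.5879, 0.1149, 0.0832]
ee_rot: [0.001, 0.562, 0.827, -0.0]
contact_force: [2.0, -1.3, -1.6]
width: 0.0094
gripper_force: 51.4
```

```bash
python3 st.py
```

```text
[0.58793382 0.11487109 0.08320289] yaw 21.60719604830193 0.009402863824572795 51.44163972750448 F [ 2.03059723 -1.2868053  -1.64773919] M [-0.29178261 -0.37105444  1.12801579] q6 -0.29844502231422915 1.5441419184207916
```

The moment about z is 1.1 N m at yaw 21.6° (expected seat 25°), against only 0.06 N m from friction, so the screw is seated. I'll hold briefly and then back off.

Emit:
drive_tool --deltas '[{"linear": [0,0,-1],"twist": 0,"claw": 0},{"linear": [0,0,-1],"twist": 0,"claw": 0},{"linear": [0,0,-1],"twist": 0,"claw": 0},{"linear": [0,0,-1],"twist": 5,"claw": 0},{"linear": [0,0,-1],"twist": 11,"claw": 0},{"linear": [0,0,-1],"twist": 17,"claw": 0},{"linear": [0,0,-1],"twist": 23,"claw": 0},{"linear": [0,0,-1],"twist": 29,"claw": 0},{"linear": [0,0,-1],"twist": 35,"claw": 0},{"linear": [0,0,-1],"twist": 41,"claw": 0},{"linear": [0,0,-1],"twist": 47,"claw": 0},{"linear": [0,0,-1],"twist": 53,"claw": 0}]'

```text
clock: 9.72
position: [0.5895, 0.1166, 0.0831]
ee_rot: [0.002, 0.135, 0.991, 0.002]
contact_force: [4.8, 2.3, 1.6]
width: 0.009
gripper_force: 41.1
```

```bash
python3 st.py
```

```text
[0.58946324 0.1165621  0.0830973 ] yaw 74.53088833611409 0.0089989515088259 41.07604444026947 F [4.7759872  2.25816193 1.60372293] M [ 0.17440272 -0.6927055  -0.05719614] q6 -1.2249741024332321 0.9531960636377335
```

Yaw is now 74.5° and the target is 115°, so +40.5° remains.

Emit:
drive_tool --deltas '[{"linear": [1,1,0],"twist": 6,"claw": 0},{"linear": [1,1,0],"twist": 12,"claw": 0},{"linear": [1,1,0],"twist": 18,"claw": 0},{"linear": [1,1,0],"twist": 24,"claw": 0},{"linear": [1,1,0],"twist": 30,"claw": 0},{"linear": [1,1,0],"twist": 36,"claw": 0},{"linear": [1,1,0],"twist": 40.5,"claw": 0},{"linear": [1,1,0],"twist": 40.5,"claw": 0},{"linear": [1,1,0],"twist": 40.5,"claw": 0},{"linear": [1,1,0],"twist": 40.5,"claw": 0},{"linear": [1,1,0],"twist": 40.5,"claw": 0},{"linear": [1,1,0],"twist": 40.5,"claw": 0}]'

```text
clock: 10.72
position: [0.5894, 0.1185, 0.0831]
ee_rot: [0.002, -0.214, 0.977, 0.002]
contact_force: [1.9, 5.3, 2.8]
width: 0.0095
gripper_force: 41.3
```

```bash
python3 st.py
python3 - <<'E'
from h import *
im=eyes.get_image("side")
cv2.imwrite("pics/side3.png",cv2.resize(im[140:200,270:350,::-1],(800,600),interpolation=cv2.INTER_CUBIC))
E
```

```text
[0.5893683  0.11847101 0.08306697] yaw 114.66502333533916 0.009472271406928573 41.29741072654724 F [1.92035818 5.26846287 2.81688525] M [ 0.74328403 -0.39201849  0.0446706 ] q6 -1.923830282135041 0.046267344150692225
```

View pics/side3.png

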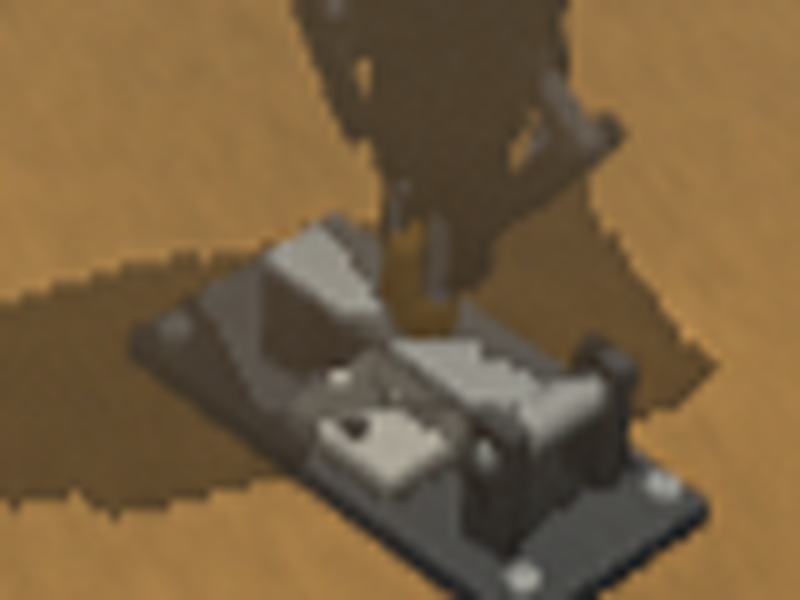

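The strap still lies flat: its end is at (265,262), the same place as before. The wing at (410,265) is held between the fingers, square across the strap, with a 41 N grip. Handing in.

```bash
python3 -c "
from rig import manip
print(manip.sign_off())"
```

```text
the job is handed in; nothing more can be done
None
```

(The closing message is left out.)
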